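# Ready the relining jig: two lock nuts, then the guide rod through both bushings

## Robot

A 7-joint arm with a two-finger parallel gripper is mounted at the origin on the work surface. World frame = base frame: x ahead of the robot, y to its left, z up, the work surface at z = 0. Lengths are in m, angles in rad, forces in N, time in s.
With the tool pointing down it reaches from about 0.375 to 0.925 m from the base axis. Payload 3.1 kg.
Tool frame: the origin (TCP) lies midway between the tips of the shut fingers; the grasp point (between the pads) lies behind it (hold_point_z is the z of the grasp point in the tool frame, in m); z points along the fingers, x is the direction in which the jaws open and shut, and the axes are right-handed (so a half turn about z gives the same grasp; the last joint's range is limited). The gripper opens to 85 mm and grips with 20 to 120 N. Pads are 22 mm wide; open, the fingers measure 114 mm over their backs; the gripper's body (76 mm by 85 mm) begins 54 mm behind the grasp point. The pads swing forward as they close: fully open they stand 13 mm farther back than shut.
Start: joints at [-1.373, 0.383, 0.044, 1.598, -0.018, 1.161, -0.05], TCP at [0.189, 0.622, 0.231] pointing down, gripper open.
Joint ranges: [-2.61, 2.61], [-0.41, 2.15], [-1.48, 1.57], [0, 2.5], [-1.57, 4.71], [0.05, 1.97], [-2.85, 2.85]. Speed limits (rad/s): [2.79, 2.79, 3.14, 3.14, 3.14, 3.14, 3.14].

## Interface

Orientations are given as [roll, pitch, yaw] about the fixed x, y, z axes, in that order (R = Rz(yaw) Ry(pitch) Rx(roll)).
In Python, from rig import * gives the robot as it stands. The module is installed in compiled form; this text tells all that it offers.
- The arm moves only by the tool play_rows, never from a script. Its argument "motion" is a list of rows, each a list of 2 entries, a list of its own where there are three numbers: the shift along the tool's x, y, z in cm, then the turn about the tool's z in degrees. A call has 1 to 8 rows; each row shifts and turns the commanded pose from where the row before left it, along the tool's axes as they then stand; what a row does not reach is not made up. A row lasts 1/12 s, in which the tool goes at most 41.7 mm and 7.16 degrees, less where a joint would pass 70% of its speed; a pose out of reach is approached as far as the arm can. A call with a gripper value outside its range is refused whole. "jaw" is the finger opening in cm, from 0 to 8.54, set as the call begins (left out, the last holds). The fingers move at their own pace and stop on an object; the grip force is fixed at half the most. Time passes only in rows, so rows that do not move let the fingers close. It gives the time, the measured TCP pose, the force and the opening at its end, in the units of the state.
- read_state(): the state, without advancing time (a new reading comes with each control period).
- capture(name): name is "side" or "top" or "wrist"; returns the picture (384x512x3 uint8, red, green, blue); there is no depth.
- get_calibration(name): a dict with "fovy" (degrees; the focal length in pixels is half the picture's height over the tangent of half this angle, whatever the lens; pixels are square), "cx", "cy" (the principal point, pixels), "eye" and "orientation" of the camera in the world; the wrist camera has in their place "hand_eye" (4x4, takes a point from camera to tool coordinates, whose origin is the TCP and whose axes are the tool frame's). Camera axes: x right, y down, z forward; pixel columns grow to the right and rows downward; lengths in m; the calibration is good to about 2 mm. A picture is of the moment at which its call begins: read the wrist's pose just before it. get_calibration takes no time and is no camera call.
- job_done(): hands the job in, once; it reports no verdict.
The state is a dict: "time_s": time; "joint_positions": joint angles; "qd": joint speeds; "tau": joint torques, N m; "tool_pos": TCP position; "ee_rot": TCP orientation; "wrist_force": force on the tool from outside, world axes, zero at the start; "ft_torque": the same for the moment, N m; "opening": finger opening in m.
Only numpy, scipy, OpenCV 4.12 (cv2) and the standard library are available. Lean on these libraries where they do the work, as an engineer would, in place of code of your own. Each camera call takes 0.05 s, during which the arm holds its last target. There are 200 camera calls.

## Task

Get the relining jig ready to be locked: put exactly two of the four brass lock nuts into the jig's grey tray, one for each bushing, and leave the other two on the glass slab. Then take the blue-headed guide rod from its stand and thread it from above through the upper and then the lower blue bushing, until its tip shows below the lower one while its collar still stands clear above the upper one. Finish while holding the rod there in the gripper, still, carried by the gripper alone and not forced against the jig, and leave the jars and the brush alone.

Things in the scene. Friction and masses are not known exactly. Their poses are not given: they have to be found in the camera images.
- jig: fixed aluminium jig, base 100 (x) x 220 (y) x 15 mm, origin at the centre of its underside on the table, z up. Grey tray at its -y end; at its +y end a dark column (30 x 20 mm, top 120 mm above the table, at jig y +95 mm) carries two blue bushing arms, one above the other on one vertical axis at jig x 0, y +50 mm. Stands left or right, turned up to 17 degrees
- tray (a point): centre of the inner floor of the jig's tray, 19 mm above the table, axes as the jig's; inside 80 x 80 mm, walls 4 mm thick rising 11 mm above this floor. The bushing axis lies 112 mm from here along jig +y
- upper_bushing (a point): centre of the mouth (top face) of the upper bushing, 120 mm above the table: blue block 40 x 40 x 12 mm with a vertical through hole of 13 mm diameter, z up
- lower_bushing (a point): centre of the mouth (top face) of the lower bushing, 70 mm above the table, straight below the upper one: same 40 x 40 x 12 mm block and 13 mm through hole; its underside is 58 mm above the table, and 43 mm of free space lie between it and the jig's base plate
- rod: loose steel guide rod, about 110 g, 147 mm long, origin at its tip (lower end), z up along it. Shank 10 mm diameter, tip tapered to 4 mm over the last 7 mm; steel collar 24 mm across at 100 to 105 mm; above it, to 147 mm, a round blue grip of 18 mm diameter. At the start it hangs upright by its collar in the stand's hole
- stand_hole (a point): centre of the hole in the top plate of the fixed white rod stand, 115 mm above the table; stand 80 x 80 mm foot, top plate 70 x 70 x 12 mm, hole 13 mm. The rod's collar rests on this face, so the rod is drawn out straight up by 100 mm and more
- slab: fixed clear glass slab 160 (x) x 150 (y) x 6 mm, origin at the centre of its underside on the table
- nut1: one of four equal loose round brass lock nuts with a dark bore, 22 mm diameter, 18 mm high, about 45 g, standing upright on the slab at least 25 mm clear of each other; origin at the centre of its underside
- nut2: one of four equal loose round brass lock nuts with a dark bore, 22 mm diameter, 18 mm high, about 45 g, standing upright on the slab at least 25 mm clear of each other; origin at the centre of its underside
- nut3: one of four equal loose round brass lock nuts with a dark bore, 22 mm diameter, 18 mm high, about 45 g, standing upright on the slab at least 25 mm clear of each other; origin at the centre of its underside
- nut4: one of four equal loose round brass lock nuts with a dark bore, 22 mm diameter, 18 mm high, about 45 g, standing upright on the slab at least 25 mm clear of each other; origin at the centre of its underside
- jar_white: bystander: small closed jar, 42 mm diameter, 50 mm high, white cap; origin at the centre of its underside, near the rod stand
- jar_pink: bystander: the same jar with a pinkish-brown cap, near the rod stand on the other side
- brush: bystander: fine paint brush with a red handle, 170 mm long, 8 mm thick, lying on the table beyond the slab
Things that resemble listed ones, but are neither listed nor needed, are in the scene too. What is shaped like the nut1 but turquoise is not meant.

How it is judged:
By the outcome, as a careful person would: the job done as asked, in the order asked, and still so for the second after the job is handed in, while the arm keeps its last pose, push and grip.
It also fails if it takes over 72 s, if anything falls off the work surface, if the arm or the gripper's body presses on something with over 40 N, if the wrist force passes 120 N, or if a joint passes its speed limit or range.

## Working session

There is one attempt and no reset: what is moved stays moved. The work goes in short steps, Python scripts to look and compute and a tool call to move; the robot and the scene stay as the last step left them, time stands still between calls to the robot, and variables do not carry over. Pictures are saved under pics/ and viewed, about 8 in all and at most 12, crops included, and the job is handed in when it is done.

Besides the shell and the picture viewer there is one more tool, called after "Call:" in YAML: its name, and indented under it one key for each argument. play_rows: Moves the arm, as the interface text tells. Its arguments: {"type":"object","properties":{"motion":{"type":"array","items":{"type":"array"}},"jaw":{"type":"number"}},"required":["motion"]}

```bash
mkdir -p pics
python3 - <<'E'
from rig import *
import cv2, numpy as np
s=read_state(); print({k:np.round(v,4) for k,v in s.items()})
for n in("side","top","wrist"):
    c=get_calibration(n); print(n,c)
a=capture("side");b=capture("top");w=capture("wrist")
for n,i in zip(("side","top","wrist"),(a,b,w)): cv2.imwrite(f"pics/{n}0.png",i[:,:,::-1])
cv2.imwrite("pics/top0b.png",cv2.resize(b[:,:,::-1],(800,600),interpolation=cv2.INTER_CUBIC))
cv2.imwrite("pics/side0b.png",cv2.resize(a[:,:,::-1],(800,600),interpolation=cv2.INTER_CUBIC))
import rig; print([x for x in dir(rig) if x[0]!='_'])
E
```

```text
{'time_s': np.float64(0.0), 'joint_positions': array([-1.3728,  0.3838,  0.0438,  1.5996, -0.0179,  1.1612, -0.0499]), 'qd': array([-0.0013, -0.    , -0.0008, -0.0005,  0.0008, -0.0002, -0.0004]), 'tau': array([-3.00000e-04, -4.33465e+01,  1.02460e+00, -2.49510e+01,
        1.05000e-02,  1.14000e-02, -0.00000e+00]), 'tool_pos': array([0.1892, 0.6209, 0.2299]), 'ee_rot': array([3.1415e+00, 2.6000e-03, 1.2751e+00]), 'wrist_force': array([0.5617, 0.0778, 0.2967]), 'ft_torque': array([ 0.0109, -0.0059,  0.0032]), 'opening': np.float64(0.0855)}
side {'fovy': 55.557166027084655, 'cx': 248.52139337386836, 'cy': 189.45392139199157, 'eye': array([0.42870071, 0.62761301, 0.55687269]), 'orientation': array([-2.18614006, -0.02322504, -2.93131414])}
top {'fovy': 49.1728814008906, 'cx': 262.9999756399846, 'cy': 195.88623066010257, 'eye': array([ 0.47636685, -0.01105472,  1.04643287]), 'orientation': array([-3.0308867 ,  0.0148584 , -1.57245675])}
wrist {'fovy': 71.46170443674747, 'cx': 259.9870508290164, 'cy': 186.22248546209332, 'hand_eye': array([[ 9.99999966e-01,  1.08775305e-05,  2.62019943e-04,
         6.49598841e-04],
       [-8.29493093e-05,  9.60961290e-01,  2.76682836e-01,
        -7.13274854e-02],
       [-2.48781396e-04, -2.76682848e-01,  9.60961258e-01,
        -1.42564526e-01],
       [ 0.00000000e+00,  0.00000000e+00,  0.00000000e+00,
         1.00000000e+00]])}
['Unreachable', 'capture', 'get_calibration', 'hold_point_z', 'job_done', 'read_state']
```

View pics/top0b.png

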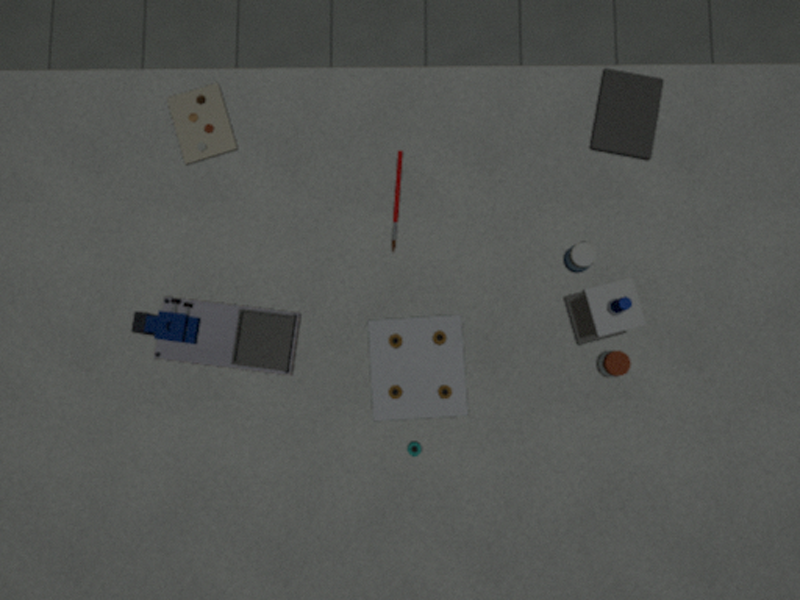

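View pics/side0b.png

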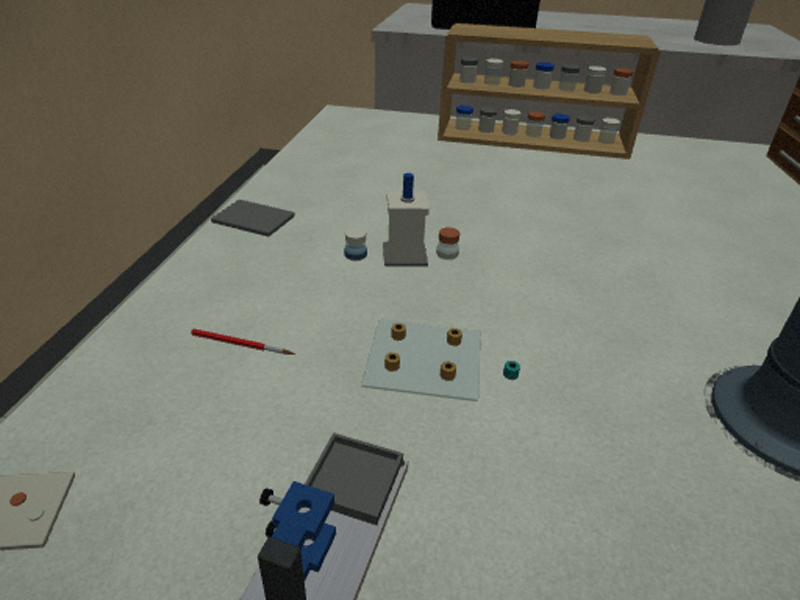

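Top view (800-px scale): four brass nuts at about (396,341), (440,338), (396,392) and (445,392). The turquoise decoy is at (414,448), the rod head at (622,303), the jig at left with its tray around (267,340), and the bushing near (178,326). Side view: upper hole at (305,507), rod top at (408,175).

```bash
cat > h.py <<'E'
from rig import *
import numpy as np, cv2
from scipy.spatial.transform import Rotation as R
def cam(n,st=None):
    c=get_calibration(n); f=192/np.tan(np.radians(c['fovy'])/2)
    if n=='wrist':
        T=np.eye(4);T[:3,:3]=R.from_euler('xyz',st['ee_rot']).as_matrix();T[:3,3]=st['tool_pos']
        T=T@c['hand_eye'];return T[:3,:3],T[:3,3],f,c['cx'],c['cy']
    return R.from_euler('xyz',c['orientation']).as_matrix(),c['eye'],f,c['cx'],c['cy']
def ray(C,p):
    d=C[0]@np.array([(p[0]-C[3])/C[2],(p[1]-C[4])/C[2],1]);return C[1],d
def onz(C,p,z):
    o,d=ray(C,p);return o+d*(z-o[2])/d[2]
def proj(C,P):
    q=C[0].T@(np.asarray(P)-C[1]);return np.array([C[2]*q[0]/q[2]+C[3],C[2]*q[1]/q[2]+C[4]])
E
python3 - <<'E'
from h import *
np.set_printoptions(precision=4,suppress=True)
t=cam('top');s=cam('side');k=.64
print('hold',hold_point_z)
for n,p,z in [('n1',(396,341),.024),('n2',(440,338),.024),('n3',(396,392),.024),('n4',(445,392),.024),('teal',(414,448),.018),('rodtop',(626,302),.162),('tr',(239,308),.03),('tr',(299,313),.03),('tr',(294,374),.03),('tr',(234,367),.03),('brushtip',(394,248),.004),('white',(582,257),.05),('pink',(616,363),.05)]:
    print('top',n,onz(t,np.array(p)*k,z))
for n,p,z in [('n',(398,327),.024),('n',(455,332),.024),('n',(392,356),.024),('n',(448,365),.024),('rodtop',(408,175),.162),('collar',(407,199),.117),('hole',(305,507),.12),('lowhole',(308,542),.07)]:
    print('side',n,onz(s,np.array(p)*k,z))
b=cv2.imread('pics/top0.png');c=cv2.imread('pics/side0.png')
A=cv2.resize(b[180:250,75:205],None,fx=6,fy=6,interpolation=cv2.INTER_CUBIC)
cv2.imwrite('pics/c1.png',cv2.convertScaleAbs(A,alpha=1.8))
E
```

```text
hold -0.0187
top n1 [0.5353 0.0274 0.024 ]
top n2 [ 0.5398 -0.0413  0.024 ]
top n3 [0.4564 0.0273 0.024 ]
top n4 [ 0.4563 -0.0485  0.024 ]
top teal [ 0.3706 -0.0003  0.018 ]
top rodtop [ 0.5793 -0.2888  0.162 ]
top tr [0.5872 0.2731 0.03  ]
top tr [0.5791 0.1788 0.03  ]
top tr [0.4843 0.1849 0.03  ]
top tr [0.4953 0.2783 0.03  ]
top brushtip [0.6868 0.0315 0.004 ]
top white [ 0.6621 -0.2593  0.05  ]
top pink [ 0.4998 -0.3055  0.05  ]
side n [ 0.5429 -0.0368  0.024 ]
side n [ 0.4577 -0.0453  0.024 ]
side n [0.5383 0.0298 0.024 ]
side n [0.4588 0.03   0.024 ]
side rodtop [ 0.5788 -0.2818  0.162 ]
side collar [ 0.5785 -0.2815  0.117 ]
side hole [0.5518 0.3489 0.12  ]
side lowhole [0.5514 0.3511 0.07  ]
```

View pics/c1.png

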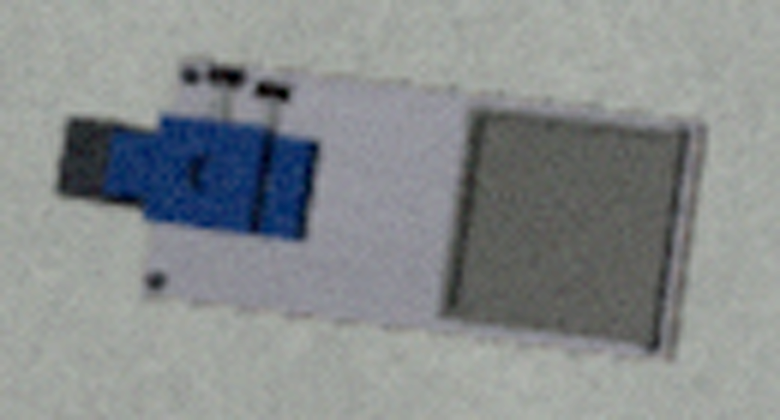

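The tray corners give a 94x92 mm outer edge and the nuts agree between both cameras to about 3 mm. I'll turn the tool to yaw 0 and move above nut 1.

Call:
play_rows:
  motion:
    - [[0, 0, 0], 7.1]
    - [[0, 0, 0], 7.1]
    - [[0, 0, 0], 7.1]
    - [[0, 0, 0], 7.1]
    - [[0, 0, 0], 7.1]
    - [[0, 0, 0], 7.1]
    - [[0, 0, 0], 7.1]
    - [[0, 0, 0], 7.1]
  jaw: 5.0

```text
time_s: 0.82
tool_pos: [0.1893, 0.6214, 0.2307]
ee_rot: [3.141, 0.001, 0.278]
wrist_force: [-0.1, -1.2, -0.8]
opening: 0.0501
```

Call:
play_rows:
  motion:
    - [[0, 0, 0], 7.1]
    - [[0, 0, 0], 7.1]
    - [[0, 0, 0], 2.05]
    - [[0, 0, 0], 0]

```text
time_s: 1.15
tool_pos: [0.1892, 0.6214, 0.2307]
ee_rot: [3.14, 0.0, -0.0]
wrist_force: [-0.7, -0.6, 0.1]
opening: 0.0496
```

Call:
play_rows:
  motion:
    - [[2.05, 3.49, 0], 0]
    - [[2.05, 3.49, 0], 0]
    - [[2.05, 3.49, 0], 0]
    - [[2.05, 3.49, 0], 0]
    - [[2.05, 3.49, 0], 0]
    - [[2.05, 3.49, 0], 0]
    - [[2.05, 3.49, 0], 0]
    - [[2.05, 3.49, 0], 0]

```text
time_s: 1.82
tool_pos: [0.354, 0.3406, 0.2313]
ee_rot: [-3.141, 0.0, 0.002]
wrist_force: [1.0, 0.1, 0.1]
opening: 0.05
```

Call:
play_rows:
  motion:
    - [[2.05, 3.49, 0], 0]
    - [[2.05, 3.49, 0], 0]
    - [[2.05, 3.49, 0], 0]
    - [[2.05, 3.49, 0], 0]
    - [[2.05, 3.49, 0], 0]
    - [[2.05, 3.49, 0], 0]
    - [[2.05, 3.49, 0], 0]
    - [[2.05, 3.49, 0], 0]

```text
time_s: 2.48
tool_pos: [0.518, 0.0616, 0.2314]
ee_rot: [-3.141, -0.0, 0.002]
wrist_force: [0.5, -0.2, -0.2]
opening: 0.0497
```

Call:
play_rows:
  motion:
    - [[2.0, 3.4, 0], 0]
    - [[0, 0, 3.5], 0]
    - [[0, 0, 3.5], 0]
    - [[0, 0, 2], 0]
    - [[0, 0, 0], 0]
    - [[0, 0, 0], 0]
    - [[0, 0, 0], 0]

```text
time_s: 3.07
tool_pos: [0.5386, 0.0295, 0.1426]
ee_rot: [-3.141, -0.002, 0.001]
wrist_force: [0.5, -0.1, 1.1]
opening: 0.0497
```

```bash
cat >> h.py <<'E'
def shot(name,scale=1):
    st=read_state(); w=capture('wrist'); np.savez(f'pics/{name}.npz',w=w,p=st['tool_pos'],r=st['ee_rot'])
    cv2.imwrite(f'pics/{name}.png',cv2.convertScaleAbs(w[:,:,::-1],alpha=1.5)); 
    print(round(float(st['time_s']),2),np.round(st['tool_pos'],4),np.round(st['ee_rot'],4),np.round(st['wrist_force'],2),round(float(st['opening']),4))
    return st,w
E
python3 - <<'E'
from h import *
np.set_printoptions(precision=4,suppress=True)
st,w=shot('w1');C=cam('wrist',st)
hsv=cv2.cvtColor(w,cv2.COLOR_RGB2HSV)
m=cv2.inRange(hsv,(8,90,40),(30,255,255))
m=cv2.morphologyEx(m,cv2.MORPH_CLOSE,np.ones((9,9)))
for c in cv2.findContours(m,0,2)[0]:
    if cv2.contourArea(c)>200:
        (u,v),r=cv2.minEnclosingCircle(c); x,y,ww,hh=cv2.boundingRect(c); print(cv2.contourArea(c),(u,v),(x,y,ww,hh),onz(C,(u,v),.015))
E
```

```text
3.07 [0.5386 0.0295 0.1426] [-3.1413 -0.0022  0.0008] [ 0.45 -0.13  1.12] 0.0497
257.5 (263.1567077636719, 240.47015380859375) (255, 230, 18, 22) [ 0.5417 -0.0402  0.015 ]
273.0 (259.5, 181.0) (250, 171, 19, 21) [0.5376 0.0287 0.015 ]
314.0 (182.69354248046875, 180.30645751953125) (172, 170, 22, 22) [0.4572 0.0294 0.015 ]
```

View pics/w1.png

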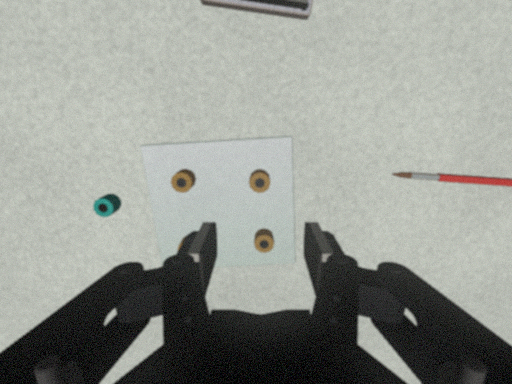

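The wrist view shows nut 1 at (260,181), nut 3 at (183,180), nut 2 at (263,240) and the turquoise nut at (104,207). Nut 1 at (0.538, 0.029) agrees with both other cameras. I'll descend, grip and lift.

Call:
play_rows:
  motion:
    - [[-0.1, 0.05, 3.0], 0]
    - [[0, 0, 3.0], 0]
    - [[0, 0, 3.0], 0]
    - [[0, 0, 2.3], 0]
    - [[0, 0, 1.5], 0]
    - [[0, 0, 0.6], 0]
    - [[0, 0, 0], 0]
    - [[0, 0, 0], 0]

```text
time_s: 3.78
tool_pos: [0.5382, 0.0293, 0.0088]
ee_rot: [-3.141, -0.003, 0.001]
wrist_force: [1.0, 0.5, -1.2]
opening: 0.0499
```

Call:
play_rows:
  motion:
    - [[0, 0, 0], 0]
    - [[0, 0, 0], 0]
    - [[0, 0, 0], 0]
    - [[0, 0, 0], 0]
    - [[0, 0, 0], 0]
    - [[0, 0, 0], 0]
  jaw: 1.5

```text
time_s: 4.28
tool_pos: [0.538, 0.0292, 0.0091]
ee_rot: [-3.14, -0.003, 0.0]
wrist_force: [-1.4, -0.8, 5.0]
opening: 0.0193
```

Call:
play_rows:
  motion:
    - [[0, 0, -1.0], 0]
    - [[0, 0, -2.0], 0]
    - [[0, 0, -3.0], 0]
    - [[0, 0, -3.0], 0]
    - [[0, 0, 0], 0]
    - [[0, 0, 0], 0]

```text
time_s: 4.78
tool_pos: [0.5386, 0.0292, 0.1]
ee_rot: [-3.14, -0.005, -0.0]
wrist_force: [-0.4, 0.1, -1.0]
opening: 0.0196
```

Run:
```python
from h import *
np.set_printoptions(precision=4,suppress=True)
b=cv2.imread('pics/top0.png');t=cam('top');c=lambda x,y:(75+x/6-.4,180+y/6-.4)
F=[onz(t,c(*p),.03) for p in [(470,100),(693,122),(668,355),(440,318)]]
print(np.array(F), np.mean(F,0)); print('hole',onz(t,c(200,174),.12))
print([ (proj(t,p)) for p in [(.5518,.3489,.12)]])
P=[onz(t,c(*p),.12)[:2] for p in [(163,118),(145,212),(265,130),(252,230)]];print(P)
Q=[onz(t,c(*p),.015)[:2] for p in [(185,60),(705,122),(675,358),(145,297)]];print('base',Q,np.mean(Q,0))
```

```text
[[0.5893 0.2732 0.03  ]
 [0.58   0.1819 0.03  ]
 [0.4857 0.1903 0.03  ]
 [0.5008 0.2829 0.03  ]] [0.539  0.2321 0.03  ]
hole [0.552  0.3479 0.12  ]
[array([107.4667, 208.7119])]
[array([0.573 , 0.3625]), array([0.538 , 0.3678]), array([0.5684, 0.3242]), array([0.5312, 0.3277])]
base [array([0.6081, 0.3967]), array([0.5816, 0.1797]), array([0.4847, 0.1904]), array([0.51  , 0.4093])] [0.5461 0.294 ]
```

Call:
play_rows:
  motion:
    - [[0.05, -2.5, 0], 0]
    - [[0.05, -4.0, 0], 0]
    - [[0.05, -4.0, 0], 0]
    - [[0.05, -4.0, 0], 0]
    - [[0.05, -4.0, 0], 0]
    - [[0, -3.0, 0], 0]
    - [[0, -1.0, 0], 0]
    - [[0, 0, 0], 0]

```text
time_s: 5.45
tool_pos: [0.5369, 0.2589, 0.0959]
ee_rot: [-3.141, 0.002, 0.008]
wrist_force: [-0.5, -0.9, -0.5]
opening: 0.0196
```

Run:
```python
from h import *
st,w=shot('w2'); s=capture('side'); cv2.imwrite('pics/s2.png',s[:,:,::-1])
a=cv2.resize(w[100:384,100:420,::-1],None,fx=1.25,fy=1.25); b=cv2.resize(s[150:384,130:330,::-1],(400,468)) 
H=468; o=np.zeros((H,800,3),np.uint8); a=cv2.convertScaleAbs(a,alpha=1.6); o[:a.shape[0],:400]=a[:,:400]; o[:,400:]=b; cv2.imwrite('pics/m2.png',o)
```

```text
5.45 [0.5369 0.2589 0.0959] [-3.1409e+00  2.3000e-03  8.2000e-03] [-0.55 -0.94 -0.51] 0.0196
```

View pics/m2.png

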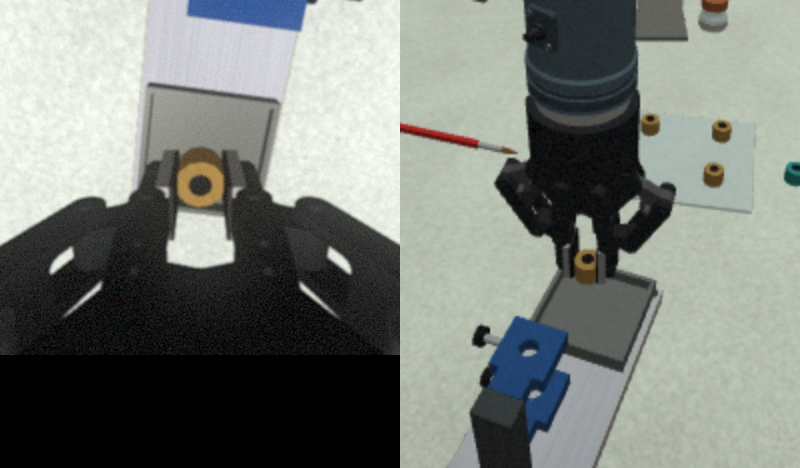

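The nut is held upright between the pads over the tray, and the three others are still on the slab. I'll lower it.

Call:
play_rows:
  motion:
    - [[0.2, 0.2, 2.5], 0]
    - [[0, 0, 2.0], 0]
    - [[0, 0, 1.0], 0]
    - [[0, 0, 0], 0]
    - [[0, 0, 0], 0]

```text
time_s: 5.97
tool_pos: [0.5408, 0.2493, 0.0419]
ee_rot: [3.14, 0.001, -0.003]
wrist_force: [-0.8, 0.9, -0.0]
opening: 0.0194
```

Call:
play_rows:
  motion:
    - [[0, -0.3, 0.8], 0]
    - [[0, 0, 0.6], 0]
    - [[0, 0, 0.4], 0]
    - [[0, 0, 0], 0]
    - [[0, 0, 0], 0]

```text
time_s: 6.38
tool_pos: [0.5408, 0.255, 0.0241]
ee_rot: [3.141, 0.0, 0.0]
wrist_force: [0.7, -0.3, -0.6]
opening: 0.0196
```

Call:
play_rows:
  motion:
    - [[0, 0, 0], 0]
    - [[0, 0, 0], 0]
    - [[0, 0, 0], 0]
    - [[0, 0, 0], 0]
    - [[0, 0, 0], 0]
  jaw: 3.6

```text
time_s: 6.8
tool_pos: [0.5412, 0.255, 0.0245]
ee_rot: [-3.141, -0.0, 0.0]
wrist_force: [0.9, -0.5, -0.4]
opening: 0.0357
```

Call:
play_rows:
  motion:
    - [[0, 0, -1.0], 0]
    - [[0, 0, -2.5], 0]
    - [[0, 0, -3.0], 0]
    - [[0, 0, -3.0], 0]
    - [[0, 0, -2.0], 0]
    - [[0, 0, 0], 0]
    - [[0, 0, 0], 0]

```text
time_s: 7.38
tool_pos: [0.5423, 0.2554, 0.1416]
ee_rot: [-3.139, -0.003, -0.0]
wrist_force: [-0.3, 0.1, 0.2]
opening: 0.0359
```

Run:
```python
from h import *
np.set_printoptions(precision=4,suppress=True)
st,w=shot('w3'); C=cam('wrist',st)
for p in [(.577,.186),(.5,.19),(.57,.27)]: print(proj(C,p+(.03,)))
```

```text
7.38 [0.5423 0.2554 0.1416] [-3.1389 -0.0034 -0.0002] [-0.27  0.09  0.18] 0.0359
[293.1001 247.5977]
[220.364  244.2894]
[288.8493 170.1848]
```

View pics/w3.png

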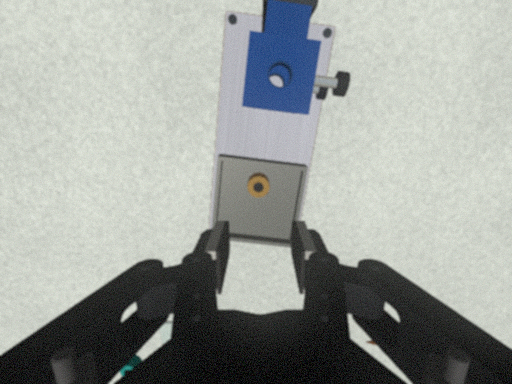

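Nut 1 stands upright in the tray at (258,186). The upper bushing hole is at (280,76).

Call:
play_rows:
  motion:
    - [[-0.7, 1.9, 0], 0]
    - [[-1.4, 3.75, 0], 0]
    - [[-1.4, 3.75, 0], 0]
    - [[-1.4, 3.75, 0], 0]
    - [[-1.4, 3.75, 0], 0]
    - [[-1.4, 3.75, 0], 0]
    - [[-0.8, 1.95, 0], 0]
    - [[0, 0, 0], 0]
  jaw: 5.0

```text
time_s: 8.1
tool_pos: [0.452, 0.0234, 0.1377]
ee_rot: [3.141, 0.005, -0.009]
wrist_force: [-0.4, 0.1, 0.1]
opening: 0.05
```

Call:
play_rows:
  motion:
    - [[0, 0, 1.0], 0]
    - [[0, 0, 0], 0]
    - [[0, 0, 0], 0]

```text
time_s: 8.35
tool_pos: [0.4556, 0.0304, 0.1282]
ee_rot: [3.14, 0.002, 0.003]
wrist_force: [0.1, 0.7, 0.3]
opening: 0.0499
```

Run:
```python
from h import *
np.set_printoptions(precision=4,suppress=True)
d=np.load('pics/w3.npz');C=cam('wrist',dict(tool_pos=d['p'],ee_rot=d['r']))
print('hole',onz(C,(280.5,75.5),.12),'nut',onz(C,(258,187),.037))
print('tray',[onz(C,p,.03)[:2] for p in [(221,157),(306,165),(298,243),(215,234)]])
st,w=shot('w4');C=cam('wrist',st)
m=cv2.inRange(cv2.cvtColor(w,cv2.COLOR_RGB2HSV),(8,90,40),(30,255,255))
m=cv2.morphologyEx(m,cv2.MORPH_CLOSE,np.ones((9,9)))
for c in cv2.findContours(m,0,2)[0]:
    if cv2.contourArea(c)>200:
        (u,v),r=cv2.minEnclosingCircle(c); print(cv2.contourArea(c),(u,v),onz(C,(u,v),.015))
```

```text
hole [0.5534 0.3454 0.12  ] nut [0.5399 0.255  0.037 ]
tray [array([0.5044, 0.283 ]), array([0.5865, 0.2751]), array([0.582 , 0.1914]), array([0.4949, 0.2019])]
8.35 [0.4556 0.0304 0.1282] [3.1404 0.0019 0.003 ] [0.11 0.73 0.26] 0.0499
285.5 (262.5, 254.0) [ 0.4575 -0.0481  0.015 ]
305.0 (263.31817626953125, 185.5) [0.4579 0.0286 0.015 ]
```

Call:
play_rows:
  motion:
    - [[0.2, 0.15, 2.5], 0]
    - [[0, 0, 3.0], 0]
    - [[0, 0, 2.7], 0]
    - [[0, 0, 2.0], 0]
    - [[0, 0, 1.2], 0]
    - [[0, 0, 0.5], 0]
    - [[0, 0, 0], 0]
    - [[0, 0, 0], 0]

```text
time_s: 9.07
tool_pos: [0.4587, 0.028, 0.0104]
ee_rot: [3.141, -0.0, 0.001]
wrist_force: [-1.0, 0.3, 0.7]
opening: 0.0499
```

Call:
play_rows:
  motion:
    - [[0, 0, 0], 0]
    - [[0, 0, 0], 0]
    - [[0, 0, 0], 0]
    - [[0, 0, 0], 0]
    - [[0, 0, 0], 0]
    - [[0, 0, 0], 0]
  jaw: 1.5

```text
time_s: 9.57
tool_pos: [0.4591, 0.0278, 0.0115]
ee_rot: [-3.14, -0.002, -0.0]
wrist_force: [-1.4, 0.2, 6.1]
opening: 0.0188
```

Call:
play_rows:
  motion:
    - [[0, 0, -1.0], 0]
    - [[0, 0, -2.0], 0]
    - [[0, 0, -3.0], 0]
    - [[0, 0, -3.0], 0]
    - [[0, 0, 0], 0]
    - [[0, 0, 0], 0]

```text
time_s: 10.07
tool_pos: [0.4598, 0.028, 0.1024]
ee_rot: [-3.139, -0.005, 0.0]
wrist_force: [-0.2, 0.4, -0.5]
opening: 0.0193
```

Call:
play_rows:
  motion:
    - [[0.8, -1.9, 0], 0]
    - [[1.6, -3.8, 0], 0]
    - [[1.6, -3.8, 0], 0]
    - [[1.6, -3.8, 0], 0]
    - [[1.6, -3.8, 0], 0]
    - [[0.8, -1.9, 0], 0]
    - [[0, 0, 0], 0]
    - [[0, 0, 0], 0]

```text
time_s: 10.73
tool_pos: [0.5368, 0.2188, 0.0986]
ee_rot: [3.14, 0.002, 0.004]
wrist_force: [-0.3, -1.0, -0.4]
opening: 0.0194
```

Call:
play_rows:
  motion:
    - [[0, 0, 2.5], 0]
    - [[0, 0, 2.0], 0]
    - [[0, 0, 1.0], 0]
    - [[0, 0, 0], 0]
    - [[0, 0, 0], 0]

```text
time_s: 11.15
tool_pos: [0.5371, 0.2154, 0.0446]
ee_rot: [3.14, 0.002, -0.002]
wrist_force: [-0.0, 1.0, 0.4]
opening: 0.0195
```

Call:
play_rows:
  motion:
    - [[0.1, -0.2, 0.9], 0]
    - [[0, 0, 0.7], 0]
    - [[0, 0, 0.4], 0]
    - [[0, 0, 0], 0]
    - [[0, 0, 0], 0]

```text
time_s: 11.57
tool_pos: [0.539, 0.2194, 0.0253]
ee_rot: [3.142, 0.0, 0.0]
wrist_force: [1.3, 0.2, -0.7]
opening: 0.0192
```

Call:
play_rows:
  motion:
    - [[0, 0, 0], 0]
    - [[0, 0, 0], 0]
    - [[0, 0, 0], 0]
    - [[0, 0, 0], 0]
    - [[0, 0, 0], 0]
  jaw: 3.6

```text
time_s: 11.98
tool_pos: [0.5391, 0.2194, 0.0254]
ee_rot: [-3.141, -0.0, 0.0]
wrist_force: [0.1, 0.5, 0.6]
opening: 0.0358
```

Call:
play_rows:
  motion:
    - [[0, 0, -1.0], 0]
    - [[0, 0, -2.5], 0]
    - [[0, 0, -3.5], 0]
    - [[0, 0, -4.0], 0]
    - [[0, 0, -4.0], 0]
    - [[0, 0, -4.0], 0]
    - [[0, 0, -3.0], 0]
    - [[0, 0, 0], 0]

```text
time_s: 12.65
tool_pos: [0.544, 0.2204, 0.254]
ee_rot: [-3.133, -0.013, -0.001]
wrist_force: [1.3, -0.8, 1.8]
opening: 0.0357
```

Run:
```python
from h import *
np.set_printoptions(precision=4,suppress=True)
st,w=shot('w5'); C=cam('wrist',st); t=capture('top'); cv2.imwrite('pics/t5.png',t[:,:,::-1])
a=cv2.resize(w[:,:,::-1],(440,330)); a=cv2.convertScaleAbs(a,alpha=1.5)
b=cv2.convertScaleAbs(cv2.resize(t[150:240,350:440,::-1],(330,330),interpolation=cv2.INTER_CUBIC),alpha=1.6)
cv2.imwrite('pics/m5.png',np.hstack([a,b]))
```

```text
12.65 [0.544  0.2204 0.254 ] [-3.1335 -0.0128 -0.0011] [ 1.33 -0.77  1.85] 0.0357
```

View pics/m5.png

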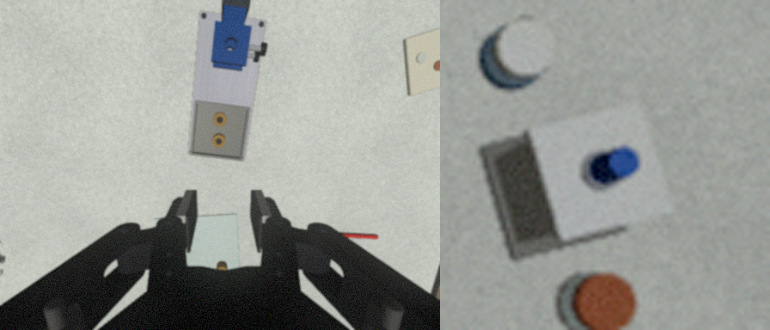

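Two nuts are upright in the tray, at (219,118) and (218,140). The right crop shows the rod head at the stand with the jars clear. On to the rod.

Call:
play_rows:
  motion:
    - [[0.1, 2.0, 0], 0]
    - [[0.3, 3.9, 0], 0]
    - [[0.3, 3.9, 0], 0]
    - [[0.3, 3.9, 0], 0]
    - [[0.3, 3.9, 0], 0]
    - [[0.3, 3.9, 0], 0]
    - [[0.3, 3.9, 0], 0]
    - [[0.3, 3.9, 0], 0]
  jaw: 5.5

```text
time_s: 13.42
tool_pos: [0.5591, -0.0751, 0.2434]
ee_rot: [-3.141, 0.004, 0.0]
wrist_force: [1.3, 0.6, -0.9]
opening: 0.0548
```

Call:
play_rows:
  motion:
    - [[0.3, 3.9, 0], 0]
    - [[0.3, 3.9, 0], 0]
    - [[0.3, 3.9, 0], 0]
    - [[0.3, 3.9, 0], 0]
    - [[0.2, 3.6, 0], 0]
    - [[0, 2, 0], 0]
    - [[0, 0, 0], 0]
    - [[0, 0, 0], 0]

```text
time_s: 14.08
tool_pos: [0.5728, -0.2872, 0.2433]
ee_rot: [-3.141, 0.004, -0.005]
wrist_force: [0.2, 0.1, -0.2]
opening: 0.055
```

Run:
```python
from h import *
np.set_printoptions(precision=4,suppress=True)
st,w=shot('w6');C=cam('wrist',st)
print(proj(C,(.579,-.285,.162)),proj(C,(.579,-.285,.12)))
m=cv2.inRange(cv2.cvtColor(w,cv2.COLOR_RGB2HSV),(105,130,30),(130,255,255))
for c in cv2.findContours(m,0,2)[0]:
    if cv2.contourArea(c)>60:
        print(cv2.contourArea(c),cv2.boundingRect(c),cv2.minAreaRect(c))
```

```text
14.08 [ 0.5728 -0.2872  0.2433] [-3.141   0.0041 -0.0046] [ 0.18  0.08 -0.23] 0.055
[268.3461 191.2858] [267.3211 179.2478]
204.0 (260, 184, 17, 17) ((268.0, 192.0), (16.0, 16.0), 90.0)
```

View pics/w6.png

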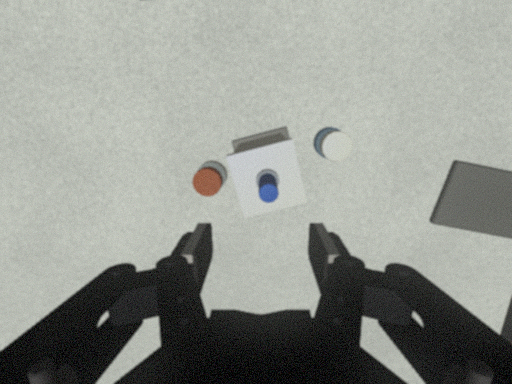

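The rod head at (268,192) matches the prediction for (0.579, -0.285) within a pixel. I'll descend around it.

Call:
play_rows:
  motion:
    - [[0.3, 0, 2.0], 0]
    - [[0.3, 0, 3.0], 0]
    - [[0, 0, 3.0], 0]
    - [[0, 0, 2.0], 0]
    - [[0, 0, 1.0], 0]
    - [[0, 0, 0.5], 0]
    - [[0, 0, 0], 0]
    - [[0, 0, 0], 0]

```text
time_s: 14.8
tool_pos: [0.5819, -0.2852, 0.1313]
ee_rot: [3.141, -0.001, 0.001]
wrist_force: [-0.4, 0.7, 0.0]
opening: 0.055
```

Run:
```python
from h import *
np.set_printoptions(precision=4,suppress=True)
st,w=shot('w7');C=cam('wrist',st)
print(proj(C,(.579,-.286,.162)))
m=cv2.inRange(cv2.cvtColor(w,cv2.COLOR_RGB2HSV),(105,130,30),(130,255,255))
for c in cv2.findContours(m,0,2)[0]:
    if cv2.contourArea(c)>60:
        r=cv2.minEnclosingCircle(c);print(cv2.contourArea(c),cv2.boundingRect(c),r,onz(C,r[0],.162))
cv2.imwrite('pics/w7c.png',cv2.convertScaleAbs(cv2.resize(w[130:330,150:390,::-1],None,fx=2,fy=2),alpha=1.6))
```

```text
14.8 [ 0.5819 -0.2852  0.1313] [ 3.1412 -0.0014  0.0011] [-0.37  0.73  0.02] 0.055
[255.4191 266.4519]
774.5 (239, 251, 34, 31) ((255.39559936523438, 265.25823974609375), 17.020877838134766) [ 0.579  -0.2854  0.162 ]
```

View pics/w7c.png

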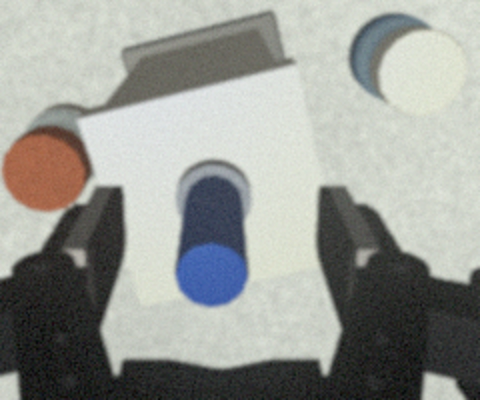

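The head sits between the fingers, 3 mm off centre in x. I'll correct that, grip, and lift slowly at first.

Call:
play_rows:
  motion:
    - [[-0.28, 0, 0.3], 0]
    - [[0, 0, 0], 0]
    - [[0, 0, 0], 0]

```text
time_s: 15.1
tool_pos: [0.5783, -0.2859, 0.128]
ee_rot: [3.141, -0.001, -0.0]
wrist_force: [-0.0, -1.0, -0.2]
opening: 0.0549
```

Call:
play_rows:
  motion:
    - [[0, 0, 0], 0]
    - [[0, 0, 0], 0]
    - [[0, 0, 0], 0]
    - [[0, 0, 0], 0]
    - [[0, 0, 0], 0]
    - [[0, 0, 0], 0]
    - [[0, 0, 0], 0]
  jaw: 1.0

```text
time_s: 15.68
tool_pos: [0.5786, -0.2857, 0.1276]
ee_rot: [3.141, -0.001, 0.0]
wrist_force: [1.0, -0.9, 0.7]
opening: 0.0167
```

Call:
play_rows:
  motion:
    - [[0, 0, -0.5], 0]
    - [[0, 0, -1.0], 0]
    - [[0, 0, -1.0], 0]
    - [[0, 0, -1.0], 0]
    - [[0, 0, -1.0], 0]
    - [[0, 0, -0.5], 0]
    - [[0, 0, 0], 0]

```text
time_s: 16.27
tool_pos: [0.5788, -0.2864, 0.1795]
ee_rot: [3.141, -0.003, -0.0]
wrist_force: [-0.3, 0.2, -1.7]
opening: 0.0163
```

Call:
play_rows:
  motion:
    - [[0, 0, -1.0], 0]
    - [[0, 0, -2.0], 0]
    - [[0, 0, -2.5], 0]
    - [[0, 0, -2.0], 0]
    - [[0, 0, -1.2], 0]
    - [[0, 0, -0.5], 0]
    - [[0, 0, 0], 0]
    - [[0, 0, 0], 0]

```text
time_s: 16.93
tool_pos: [0.5777, -0.2851, 0.2683]
ee_rot: [-3.141, 0.002, 0.0]
wrist_force: [0.4, 0.7, -1.8]
opening: 0.0163
```

Call:
play_rows:
  motion:
    - [[0, -1.0, 0], 0]
    - [[-0.1, -2.0, 0], 0]
    - [[-0.1, -3.0, 0], 0]
    - [[-0.1, -3.0, 0], 0]
    - [[-0.1, -3.0, 0], 0]
    - [[-0.1, -3.0, 0], 0]
    - [[-0.1, -3.0, 0], 0]
    - [[-0.1, -3.0, 0], 0]

```text
time_s: 17.6
tool_pos: [0.5698, -0.0729, 0.2677]
ee_rot: [-3.141, 0.003, 0.001]
wrist_force: [0.1, 0.1, -1.4]
opening: 0.0163
```

Call:
play_rows:
  motion:
    - [[-0.1, -3.0, 0], 0]
    - [[-0.1, -3.0, 0], 0]
    - [[-0.1, -3.0, 0], 0]
    - [[-0.1, -3.0, 0], 0]
    - [[-0.1, -3.0, 0], 0]
    - [[-0.1, -3.0, 0], 0]
    - [[-0.1, -3.0, 0], 0]
    - [[-0.1, -3.0, 0], 0]

```text
time_s: 18.27
tool_pos: [0.5613, 0.1665, 0.2677]
ee_rot: [3.141, 0.003, 0.001]
wrist_force: [-0.3, 0.7, -1.7]
opening: 0.0167
```

Call:
play_rows:
  motion:
    - [[-0.1, -3.0, 0], 0]
    - [[-0.1, -3.0, 0], 0]
    - [[-0.1, -3.0, 0], 0]
    - [[-0.1, -3.0, 0], 0]
    - [[-0.1, -2.0, 0], 0]
    - [[0, -1.0, 0], 0]
    - [[0, 0, 0], 0]
    - [[0, 0, 0], 0]

```text
time_s: 18.93
tool_pos: [0.5581, 0.313, 0.2686]
ee_rot: [3.139, 0.001, -0.0]
wrist_force: [-0.5, -0.8, -0.9]
opening: 0.0164
```

Run:
```python
from h import *
np.set_printoptions(precision=4,suppress=True)
st,w=shot('w8');s=capture('side');t=capture('top');cv2.imwrite('pics/s8.png',s[:,:,::-1]);cv2.imwrite('pics/t8.png',t[:,:,::-1])
S=cam('side');W=cam('wrist',st);p=st['tool_pos']
for n,C in(('side',S),('wrist',W)): print(n,'tip',proj(C,p-[0,0,.113]),'collar',proj(C,p-[0,0,.01]),'hole',proj(C,(.553,.3465,.12)),proj(C,(.553,.3465,.07)))
a=cv2.resize(w[0:256,150:406,::-1],(400,400),interpolation=cv2.INTER_CUBIC);b=cv2.resize(s[184:384,100:300,::-1],(400,400),interpolation=cv2.INTER_CUBIC)
cv2.imwrite('pics/m8.png',np.hstack([cv2.convertScaleAbs(a,alpha=1.5),b]))
```

```text
18.93 [0.5581 0.313  0.2686] [ 3.1391  0.0007 -0.0004] [-0.47 -0.77 -0.92] 0.0164
side tip [197.7848 285.8276] collar [192.9625 229.7758] hole [194.9699 322.7809] [197.1037 343.7596]
wrist tip [260.9137 183.6655] collar [261.188  228.3444] hole [256.2169 145.1729] [256.8183 139.9663]
```

View pics/m8.png

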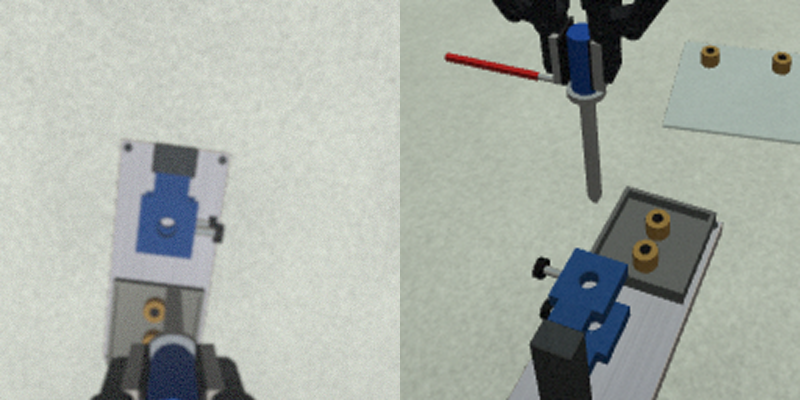

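The rod hangs vertical: its tip is at the predicted pixels in both cameras within 1 px. Side view puts the upper hole at (195,324), prediction 322.8. The two remaining nuts are on the slab and two are in the tray. I'll move over the hole.

Call:
play_rows:
  motion:
    - [[-0.2, -1.0, 0], 0]
    - [[-0.2, -1.3, 0], 0]
    - [[-0.1, -1.0, 0.5], 0]
    - [[0, 0, 0.8], 0]
    - [[0, 0, 0.5], 0]
    - [[0, 0, 0.2], 0]
    - [[0, 0, 0], 0]
    - [[0, 0, 0], 0]

```text
time_s: 19.75
tool_pos: [0.5533, 0.3463, 0.2489]
ee_rot: [3.141, 0.0, -0.001]
wrist_force: [-0.3, -0.6, -1.2]
opening: 0.0162
```

Run:
```python
from h import *
np.set_printoptions(precision=4,suppress=True)
st,w=shot('w9');s=capture('side');t=capture('top')
S=cam('side');W=cam('wrist',st);T=cam('top');p=st['tool_pos']
out=[]
for n,C,im in(('side',S,s),('wrist',W,w),('top',T,t)):
    tip=proj(C,p-[0,0,.113]);h=proj(C,(.553,.3465,.12));print(n,'tip',tip,'hole',h)
    u,v=np.round(h).astype(int)
    u=min(max(u,33),478);v=min(max(v,33),350)
    out.append(cv2.convertScaleAbs(cv2.resize(im[v-33:v+33,u-33:u+33,::-1],(396,396),interpolation=cv2.INTER_CUBIC),alpha=1.4)); print('origin',u-33,v-33)
cv2.imwrite('pics/m9.png',np.hstack(out[:2]))
cv2.imwrite('pics/s9.png',s[:,:,::-1])
```

```text
19.75 [0.5533 0.3463 0.2489] [ 3.1405  0.0004 -0.0012] [-0.27 -0.62 -1.21] 0.0162
side tip [194.0451 315.4688] hole [194.9699 322.7809]
origin 162 290
wrist tip [260.8767 183.8256] hole [260.5392 179.621 ]
origin 228 147
top tip [105.8772 207.4334] hole [108.5598 208.1714]
origin 76 175
```

View pics/m9.png

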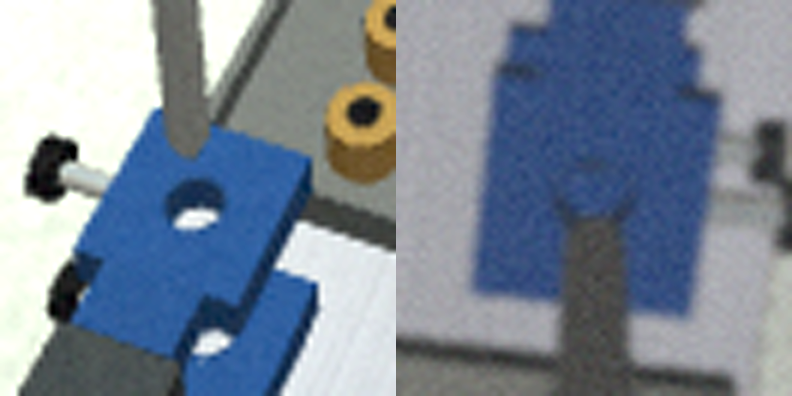

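Side: tip at (193,316), hole centre at (194,323.8). Wrist: hole centre at (260.6,179.8), tip at (261.3,184.3). Relative to the tip, the hole is about 0.5 mm toward -x and 1 mm toward +y. I'll shift by that and enter slowly.

Call:
play_rows:
  motion:
    - [[-0.05, -0.1, 0.3], 0]
    - [[0, 0, 0.5], 0]
    - [[0, 0, 0.5], 0]
    - [[0, 0, 0.4], 0]
    - [[0, 0, 0.3], 0]
    - [[0, 0, 0], 0]
    - [[0, 0, 0], 0]

```text
time_s: 20.48
tool_pos: [0.5525, 0.3483, 0.2288]
ee_rot: [3.141, 0.001, 0.0]
wrist_force: [-0.1, -0.4, -0.2]
opening: 0.0167
```

Call:
play_rows:
  motion:
    - [[0, 0, 0.3], 0]
    - [[0, 0, 0.3], 0]
    - [[0, 0, 0.3], 0]
    - [[0, 0, 0], 0]
    - [[0, 0, 0], 0]
    - [[0, 0, 0], 0]

```text
time_s: 20.98
tool_pos: [0.5527, 0.3484, 0.2203]
ee_rot: [-3.142, -0.0, 0.0]
wrist_force: [0.4, 0.8, -1.7]
opening: 0.0165
```

Call:
play_rows:
  motion:
    - [[0, 0.05, 0.4], 0]
    - [[0, 0, 0.6], 0]
    - [[0, 0, 0.8], 0]
    - [[0, 0, 0.6], 0]
    - [[0, 0, 0.4], 0]
    - [[0, 0, 0], 0]
    - [[0, 0, 0], 0]

```text
time_s: 21.57
tool_pos: [0.5524, 0.3477, 0.1917]
ee_rot: [3.141, 0.001, 0.0]
wrist_force: [0.1, -0.3, -1.8]
opening: 0.0164
```

Run:
```python
from h import *
F=[];P=[];Tq=[]
for i in range(6):
    capture('top');s=read_state();F.append(s['wrist_force']);P.append(s['tool_pos']);Tq.append(s['ft_torque'])
print(np.mean(F,0).round(2),np.std(F,0).round(2),np.mean(P,0).round(4),np.mean(Tq,0).round(3))
```

```text
[ 0.09 -0.18 -1.11] [0.4  0.56 0.48] [0.5528 0.348  0.1925] [0.002 0.001 0.01 ]
```

Free hanging: the mean force equals the rod's weight (1.1 N) with no side load. I'll continue into the lower bushing.

Call:
play_rows:
  motion:
    - [[0, 0, 0.3], 0]
    - [[0, 0, 0.4], 0]
    - [[0, 0, 0.4], 0]
    - [[0, 0, 0.4], 0]
    - [[0, 0, 0.3], 0]
    - [[0, 0, 0.2], 0]
    - [[0, 0, 0], 0]
    - [[0, 0, 0], 0]

```text
time_s: 22.53
tool_pos: [0.5526, 0.3479, 0.172]
ee_rot: [3.141, 0.0, 0.0]
wrist_force: [-0.4, 1.3, -0.3]
opening: 0.0165
```

```bash
cat > f.py <<'E'
from h import *
F=[];P=[];Tq=[]
for i in range(6):
    capture('top');s=read_state();F.append(s['wrist_force']);P.append(s['tool_pos']);Tq.append(s['ft_torque'])
print(np.mean(F,0).round(2),np.std(F,0).round(2),np.mean(P,0).round(4),np.mean(Tq,0).round(3))
E
python3 f.py
```

```text
[-0.05 -0.07 -1.01] [0.27 0.23 0.41] [0.5528 0.348  0.1725] [ 0.004 -0.006 -0.008]
```

Tip is about 10 mm into the lower bushing with no contact force.

Call:
play_rows:
  motion:
    - [[0, 0, 0.3], 0]
    - [[0, 0, 0.4], 0]
    - [[0, 0, 0.4], 0]
    - [[0, 0, 0.4], 0]
    - [[0, 0, 0.3], 0]
    - [[0, 0, 0.1], 0]
    - [[0, 0, 0], 0]
    - [[0, 0, 0], 0]

```text
time_s: 23.5
tool_pos: [0.5527, 0.3479, 0.1532]
ee_rot: [3.141, 0.0, 0.0]
wrist_force: [-0.0, -0.3, -1.0]
opening: 0.0165
```

```bash
python3 f.py
python3 - <<'E'
from h import *
st,w=shot('w10');s=capture('side');cv2.imwrite('pics/s10.png',s[:,:,::-1])
S=cam('side');p=st['tool_pos'];print(proj(S,p-[0,0,.113]),proj(S,p-[0,0,.013]))
b=cv2.resize(s[120:384,100:364,::-1],(500,500),interpolation=cv2.INTER_CUBIC)
a=cv2.convertScaleAbs(cv2.resize(w[60:320,180:335,::-1],(298,500),interpolation=cv2.INTER_CUBIC),alpha=1.5)
cv2.imwrite('pics/m10.png',np.hstack([b,a]))
E
```

```text
[-0.15  0.   -1.2 ] [0.3  0.76 0.26] [0.5528 0.348  0.1535] [-0.011  0.022  0.022]
23.8 [0.5528 0.348  0.1535] [-3.1413e+00 -3.0000e-04  1.0000e-04] [-0.76 -0.49 -1.46] 0.0164
[198.07211255 356.08431252] [193.80451607 314.46135774]
```

View pics/m10.png

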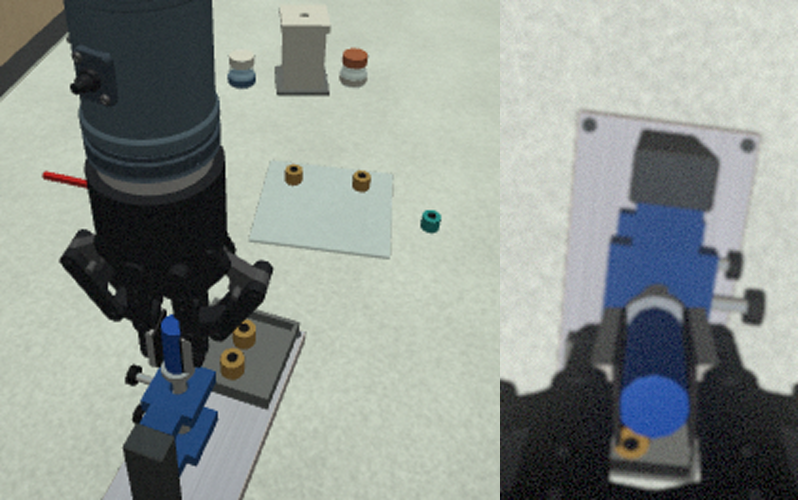

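Side view: the rod passes through the upper bushing with its collar about 20 mm above it. Two nuts are in the tray and two on the slab, and the jars are untouched. The force is only the rod's weight, so I'm handing in.

```bash
python3 -c "
from rig import *
print(job_done()); s=read_state(); print(s['time_s'],s['tool_pos'],s['wrist_force'])"
```

```text
the job is handed in; nothing more can be done
None
the job is handed in; nothing more can be done
```

I put two brass nuts upright in the jig's tray and left the other two on the slab. The guide rod is threaded through both bushings and held still in the gripper. I handed the job in at about 24 s of the 72 s allowed.

- **Rod depth:** the tip works out at about 40 mm above the table, 18 mm below the lower bushing's underside. The collar stands about 20 mm clear above the upper bushing. The depth comes from where the gripper is, because the last pictures show the collar standing clear but not the tip below the lower bushing.
- **Contact:** the mean wrist force over the last readings was [-0.15, 0.0, -1.2] N. That is about the rod's own weight with no side load. I saw no contact force going through either bushing.
- **Scene:** the final side picture shows two nuts in the tray, two on the slab, the turquoise nut still in place and the jars untouched. The arm hides most of the brush in that picture, but I never went near it.
- **Readings that disagreed:** the cameras differed by about 1 to 3 mm on the bushing position, so I corrected using tip against hole in the same picture. The gripper opening read about 2 to 3 mm under the true nut diameter, though the grips were firm.

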